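# Sort the nut bars and the nut ball at the sweet-making table

## Task

Sort the three loose sweets by shape: the nut ball goes into the foil tray with the finished ones, and the two nut bars go flat into the narrow grey box, lying across it next to each other, not stacked. The bar in the wooden mould can only be taken by its two ends and the box has no room for fingers there, so first lay that bar flat on the cutting board, let go, and take it again by its sides. Set everything down gently, never dropping it, and leave the flask, cup and pen where they are.

Things in the scene. Friction and masses are not known exactly. Their poses are not given: they have to be found in the camera images.
- bar_a_center (a point): The bar in the mould: nut-brown firm bar, a block 64 mm long (its x axis) x 30 mm wide (y) x 24 mm high (z), about 60 g. It starts lying flat in the wooden mould, its underside 12 mm above the table, its top flush with the mould's rails. The point is its centre, half-way up
- bar_b_center (a point): The loose bar: nut-brown firm bar, a block 64 mm long (its x axis) x 30 mm wide (y) x 24 mm high (z), about 60 g, the same as the other. It starts lying flat on the table beyond the board. The point is its centre, half-way up
- ball_center (a point): The loose ball: nut-brown firm ball with a small flat foot, 40 mm across, 36 mm high, about 40 g, standing loose on the table beyond the board at the start (it may roll a little if knocked). The point is its centre, 18 mm above its foot
- mould: Pale wooden forming mould, fixed to the table, 60 mm (x) x 58 mm (y) x 36 mm high: a 12 mm base with two 12 mm thick rails along x leaving a channel 34 mm wide, open on top and at both x ends, so the bar's ends stand 2 mm proud of it. Origin at the centre of its underside, on the table
- board: Brown wooden cutting board, fixed flat on the table in front of the robot, 120 mm (x) x 160 mm (y) x 8 mm thick. Origin at the centre of its underside; its top is 8 mm above the table
- box: Narrow grey open plastic box, fixed, for the bars: outside 218 mm (x) x 80 mm (y) x 58 mm high, walls and floor 4 mm, so inside 210 x 72 mm: a bar fits across it (bar length along the box's y) with 4 mm to spare at each end. Empty at the start. Origin at the centre of its underside, on the table
- tray: Shallow open foil tray, fixed, for balls: outside 210 mm (x) x 160 mm (y) x 45 mm high with a rim of about 5 mm, walls and floor 3 mm. Three finished balls of the same size and look are stuck in a row across its +x end (centres at x = 75 mm, y = -48, 0 and 48 mm in its frame) and stay there; the rest of it is free. Origin at the centre of its underside, on the table
- flask: Bystander: tall dull-pink drinking flask, 66 mm across, 200 mm high, standing loose beyond the work. Origin at the centre of its underside
- cup: Bystander: paper cup, 74 mm across the rim, 70 mm high, standing loose beyond the work. Origin at the centre of its underside
- pen: Bystander: blue pen, 140 mm long (x), 10 mm thick, lying loose beyond the work. Origin at the middle of its underside
There are look-alikes about, which are no part of the job. What is shaped like the part that bears ball_center but pink or purple is not meant.

How it is judged:
On the way:
1. the bar from the mould lies flat and at rest on the cutting board, let go by the fingers (x of bar_a_center in the frame of board between -0.06 and 0.06 m and y of bar_a_center in the frame of board between -0.08 and 0.08 m and z of bar_a_center in the frame of board between 0.015 and 0.025 m and linear speed of bar_a below 0.02 m/s and contact force between the fingers and bar_a below 0.05 N), for 0.2 s.
At the end, for the whole second after the job is handed in: Both bars lie flat on the grey box's floor (within 0.15 rad of flat, not stacked), across it (length within 0.4 rad of the box's short side); the ball is on the foil tray's floor inside its walls; all three are released and at rest (x of bar_a_center in the frame of box between -0.1 and 0.1 m and y of bar_a_center in the frame of box between -0.03 and 0.03 m and z of each of bar_a_center, bar_b_center in the frame of box below 0.022 m and angle between the z axis of each of bar_a_center, bar_b_center and the z axis of box, either way round below 0.15 rad and angle between the x axis of each of bar_a_center, bar_b_center and the y axis of box, either way round below 0.4 rad and x of bar_b_center in the frame of box between -0.1 and 0.1 m and y of bar_b_center in the frame of box between -0.03 and 0.03 m and x of ball_center in the frame of tray between -0.1 and 0.1 m and y of ball_center in the frame of tray between -0.075 and 0.075 m and z of ball_center in the frame of tray below 0.032 m and linear speed of each of bar_a, bar_b, ball below 0.02 m/s and contact force between the fingers and bar_a below 0.05 N and contact force between the fingers and bar_b below 0.05 N and contact force between the fingers and ball below 0.05 N); the robot touches nothing.
It fails at once if one of the bars is dropped (falls free at more than 0.7 m/s, a drop of about 25 mm) ((linear speed of bar_a above 0.7 m/s and contact force between the fingers and bar_a below 0.01 N) or (linear speed of bar_b above 0.7 m/s and contact force between the fingers and bar_b below 0.01 N)).
It fails at once if the ball is dropped (falls free at more than 0.7 m/s, a drop of about 25 mm) ((linear speed of ball above 0.7 m/s and contact force between the fingers and ball below 0.01 N)).
It fails at once if the flask or the cup is pushed more than 30 mm or tipped over (distance of any of flask, cup from where it was at the start of the episode above 0.03 m or angle between any of flask, cup's own z axis and vertical above 0.5 rad).
It fails at once if the pen is pushed more than 30 mm (distance of pen from where it was at the start of the episode above 0.03 m).
It also fails if it takes over 72 s, if anything falls off the work surface, if the arm or the gripper's body presses on something with over 40 N, if the wrist force passes 120 N, or if a joint passes its speed limit or range.

## Robot

A 6-joint arm with a two-finger parallel gripper is mounted at the origin on the work surface. World frame = base frame: x ahead of the robot, y to its left, z up, the work surface at z = 0. Lengths are in m, angles in rad, forces in N, time in s.
With the tool pointing down it reaches from about 0.225 to 0.875 m from the base axis. Payload 3.4 kg.
Tool frame: the origin (TCP) lies at the very end of the fingers, on their centre line; the grasp point (between the pads) lies 19 mm behind it; z points along the fingers, y is the direction in which the jaws open and shut (so a half turn about z gives the same grasp; the last joint's range is limited). The gripper opens to 85 mm and grips with 20 to 120 N. Pads are 22 mm wide; open, the fingers measure 114 mm over their backs; the gripper's body (76 mm by 85 mm) begins 54 mm behind the grasp point. The pads swing forward as they close: fully open they stand 13 mm farther back than shut.
Start: joints at [-1.292, 0.276, 1.505, -0, 1.361, -0.121], TCP at [0.224, -0.53, 0.231] pointing down, gripper open.
Joint ranges: [-2.89, 2.89], [-0.75, 2.08], [0.22, 2.7], [-1.18, 4.32], [0.11, 2.71], [-2.7, 2.7]. Speed limits (rad/s): [2.57, 2.57, 3.14, 3.14, 3.14, 3.14].

## Interface

Orientations are given as a rotation vector (axis times angle).
In Python, from rig import state, optics, hand_in gives the robot as it stands.
- The arm moves only by the tool jog_arm, never from a script. Its argument "plan" is a list of rows, each a list of 4 numbers: the shift along the tool's x, y, z in m, then the turn about the tool's z in degrees. A call has exactly 10 rows; each row shifts and turns the commanded pose from where the row before left it, along the tool's axes as they then stand; what a row does not reach is not made up. A row lasts 1/12 s, in which the tool goes at most 41.7 mm and 7.16 degrees, less where a joint would pass 70% of its speed; a pose out of reach is approached as far as the arm can. A call with a gripper value outside its range is refused whole. "gripper" is the opening, from 0 (shut) to 1 (fully open), set as the call begins (left out, the last holds). The fingers move at their own pace and stop on an object; the grip force is fixed at half the most. Time passes only in rows, so rows that do not move let the fingers close, or fill a call up. It gives the time, the measured TCP pose, the force and the opening at its end, in the units of the state.
- state(): the state, without advancing time (a new reading comes with each control period).
- optics.snapshot(name): name is "side" or "top" or "wrist"; returns a dict with "frame" (420x560x3 uint8, red, green, blue), "depth" (420x560 float32, m along the optical axis (not along the pixel's ray), 0 where there is no reading), "fx", "fy", "cx", "cy" (pixels), "R" (3x3) and "t" (3): a world point X has camera coordinates R X + t. Camera axes: x right, y down, z forward; pixel columns grow to the right and rows downward; lengths in m; the calibration is good to about 2 mm. A picture is of the moment at which its call begins.
- hand_in(): hands the job in, once; it reports no verdict.
Trained networks look in a picture, given as the dict that the camera call returned (one of the last four; its "shot" number tells which), for a name from the list of things; names that differ only in an ending like _2 or _b are one class to them, and where a whole thing is asked for, a point or a joint stands for the part that bears it (a point fixed in the world has none). Each returns a list of dicts, best first, with "conf" (0 to 1); they miss things now and then, are a little off and sometimes report something else, mostly with a low value. They report only what shows in the picture. A call takes as long as a camera call. They do not tell look-alikes from the thing itself.
- optics.search_frame(name, picture): "xyz" ([x, y, z] in m, in world coordinates, good to about 4 mm: the middle of the surface that is visible of it).
- optics.masks_of(name, picture): "pixels" (420x560 bool, what is visible of it).
The state is a dict: "clock": time; "joint_pos": joint angles; "joint_vel": joint speeds; "effort": joint torques, N m; "ee_pos": TCP position; "eef_rot": TCP orientation; "ft_force": force on the tool from outside, world axes, zero at the start; "moment": the same for the moment, N m; "grip_width": opening from 0.0 (shut) to 1.0 (fully open).
Only numpy, scipy, OpenCV 4.12 (cv2) and the standard library are available. Lean on these libraries where they do the work, as an engineer would, in place of code of your own. Each camera call takes 0.05 s, during which the arm holds its last target.

## Working session

There is one attempt and no reset: what is moved stays moved. The work goes in short steps, Python scripts to look and compute and a tool call to move; the robot and the scene stay as the last step left them, time stands still between calls to the robot, and variables do not carry over. Pictures are saved under pics/ and viewed, and the job is handed in when it is done.

Besides the shell and the picture viewer there is one more tool, called after ">>>" as name(argument=value, ...), one argument or row to a line, values as JSON. jog_arm: Moves the arm, as the interface text tells. Its arguments: {"type":"object","properties":{"plan":{"type":"array"},"gripper":{"type":"number"}},"required":["plan"]}

```bash
ls; mkdir -p pics
cat > h.py <<'E'
import numpy as np, cv2
from rig import state, optics
def save(p,n): cv2.imwrite('pics/'+n+'.png', cv2.cvtColor(p['frame'],cv2.COLOR_RGB2BGR))
def cloud(p):
    d=p['depth']; v,u=np.mgrid[0:d.shape[0],0:d.shape[1]]
    c=np.stack([(u-p['cx'])/p['fx']*d,(v-p['cy'])/p['fy']*d,d],-1)
    return (c-np.array(p['t']))@np.array(p['R'])
def find(n,p):
    return [(round(r['conf'],2),np.round(r['xyz'],4).tolist()) for r in optics.search_frame(n,p)]
E
python3 - <<'E'
from h import *
print(state())
for n in ['top','side']:
    p=optics.snapshot(n); save(p,n+'0'); print(n,p['shot'],p['fx'],np.round(p['R'],3).tolist(),p['t'])
    for o in ['bar_a_center','ball_center','mould','board','box','tray','flask','cup','pen']: print(o,find(o,p))
E
```

```text
pics
{'clock': 0.0, 'joint_pos': array([-1.29200798e+00,  2.76591396e-01,  1.50615864e+00,  1.66034184e-06,
        1.36069887e+00, -1.21009858e-01]), 'joint_vel': array([-1.53227279e-04,  4.55373378e-04,  1.69968825e-04,  8.13141524e-05,
       -1.10741412e-03,  4.45178979e-04]), 'effort': array([-6.81514757e-04, -4.16779053e+01, -2.45805931e+01, -3.07362998e-04,
        1.07552190e-02, -1.09493573e-05]), 'ee_pos': array([ 0.22364891, -0.52913486,  0.23043161]), 'eef_rot': array([-3.07721926e+00, -6.23459437e-01,  2.27110245e-04]), 'ft_force': array([ 0.23535825,  0.62476333, -0.06802812]), 'moment': array([0.02802014, 0.05779747, 0.00302018]), 'grip_width': 1.0021958351355378}
top 1 440.87041252898143 [[0.017, -1.0, 0.01], [-0.999, -0.018, -0.042], [0.042, -0.009, -0.999]] [-0.01410943  0.5927201   1.07782331]
bar_a_center [(0.72, [0.5933, -0.1864, 0.0331]), (0.17, [0.4818, 0.3313, 0.0046])]
ball_center [(0.58, [0.708, 0.1651, 0.029]), (0.54, [0.5517, 0.1538, 0.0356]), (0.45, [0.6305, 0.1764, 0.0358]), (0.21, [0.5944, -0.1653, 0.0341])]
mould [(0.88, [0.5951, -0.163, 0.0364])]
boar
[... 315 characters left out ...]
9, -0.617, -0.77]] [0.59344242 0.15044332 1.08956199]
bar_a_center [(0.69, [0.5886, -0.1797, 0.0329])]
ball_center [(0.87, [0.6247, 0.1896, 0.0284]), (0.79, [0.7046, 0.1713, 0.028]), (0.67, [0.5496, 0.1609, 0.0298]), (0.46, [0.7028, 0.357, 0.131]), (0.3, [0.6258, -0.0006, 0.0242])]
mould [(0.7, [0.5939, -0.1549, 0.0293])]
board [(0.62, [0.4668, -0.0239, 0.0108])]
box [(0.71, [0.4821, 0.3088, 0.0069]), (0.21, [0.7011, 0.3566, 0.1331])]
tray [(0.95, [0.4557, -0.3323, 0.0142]), (0.33, [0.6238, 0.1869, 0.0275])]
flask [(0.59, [0.7011, 0.3578, 0.1296])]
cup [(0.91, [0.7019, -0.335, 0.047]), (0.36, [0.5948, -0.1571, 0.0241]), (0.22, [0.7463, 0.0457, 0.0064])]
pen [(0.83, [0.7477, 0.0463, 0.0057])]
```

View pics/top0.png

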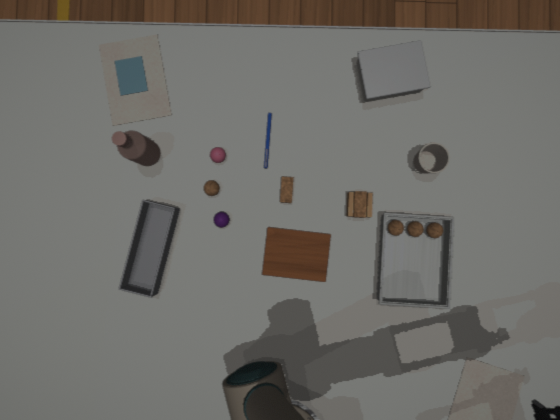

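View pics/side0.png

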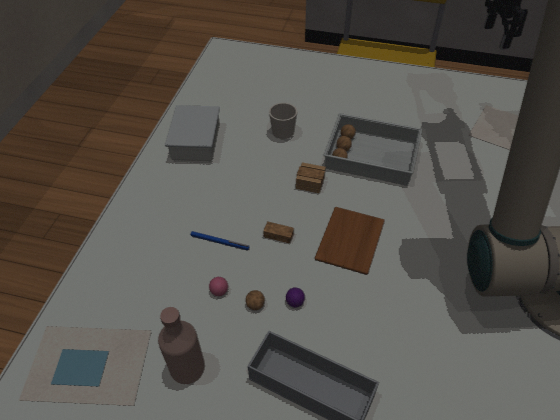

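Top view: mould with bar at (360,204), loose bar (287,190), brown ball (211,187) between pink (217,155) and purple (221,219) look-alikes, box (150,248), tray (414,260), board (297,254).

```bash
cat > m.py <<'E'
from h import *
ps={n:optics.snapshot(n) for n in ['top','side']}
for n,p in ps.items():
    print(n,'cam',np.round(-np.array(p['R']).T@np.array(p['t']),3))
    W=cloud(p); np.save(n+'_W.npy',W); np.save(n+'_f.npy',p['frame'])
    # table plane check
    ok=(p['depth']>0)
    t=ok&(np.abs(W[...,2])<0.012)&(W[...,0]>.35)&(W[...,0]<.8)&(np.abs(W[...,1])<.4)
    print('table z',np.median(W[t][:,2]))
    for o,guess,zb in [('bar_b',(.63,0),(0.012,.03)),('ball',(.63,.18),(.01,.05)),('mould',(.594,-.16),(.029,.045)),('box',(.48,.32),(.045,.07)),('tray',(.46,-.325),(.035,.055)),('board',(.466,-.03),(.004,.015))]:
        r={'bar_b':.05,'ball':.028,'mould':.06,'box':.15,'tray':.16,'board':.12}[o]
        m=ok&(np.hypot(W[...,0]-guess[0],W[...,1]-guess[1])<r)&(W[...,2]>zb[0])&(W[...,2]<zb[1])
        q=W[m]
        if len(q)<4: print(o,'none');continue
        (c,s,a)=cv2.minAreaRect((q[:,:2]*1000).astype(np.float32))
        print(o,len(q),'c',np.round(c,1),'s',np.round(s,1),'a',round(a,1),'mean',np.round(q.mean(0)*1000,1),'z50/98',np.round(np.percentile(q[:,2],[50,98])*1000,1))
        if o=='ball':
            A=np.c_[2*q,np.ones(len(q))];x=np.linalg.lstsq(A,(q**2).sum(1),rcond=None)[0];print('   sphere',np.round(x[:3]*1000,1),np.sqrt(x[3]+x[:3]@x[:3]))
E
python3 m.py; python3 -c "
import cv2
for n in ['top','side']:
    i=cv2.imread(f'pics/{n}0.png')
    c=i[140:310,100:380] if n=='top' else i[120:320,200:400]
    cv2.imwrite(f'pics/{n}0z.png',cv2.resize(c,None,fx=2.8,fy=2.8,interpolation=cv2.INTER_CUBIC))
"
```

```text
top cam [0.547 0.006 1.102]
table z 0.000668859442435987
bar_b 315 c [628.2  -5.9] s [64.  29.5] a 1.0 mean [627.7  -5.8  24. ] z50/98 [24.1 28. ]
ball 204 c [628.  178.2] s [37.3 37.2] a 28.6 mean [627.8 177.3  30.2] z50/98 [30.9 37.8]
   sphere [628.6 178.8  19.2] 0.018378789339762548
mould 586 c [ 594.6 -184.6] s [57.9 63.8] a 88.6 mean [ 594.2 -184.5   36. ] z50/98 [36.1 40.3]
box 705 c [480.8 321.8] s [ 81.9 218.1] a 76.9 mean [476.3 323.8  55.1] z50/98 [56.5 61.2]
tray 1552 c [ 462.5 -305. ] s [199.9 220.1] a 87.3 mean [ 473.3 -326.    44.5] z50/98 [45.8 51.4]
board 3179 c [461.8 -27.7] s [227.5 222.2] a 4.2 mean [469.2 -32.7   8.1] z50/98 [ 8.1 12.3]
side cam [0.43  0.705 0.938]
table z 0.00034818760975490934
bar_b 380 c [627.1  -5.6] s [35.3 65. ] a 84.9 mean [626.   -2.9  22.4] z50/98 [23.1 27.2]
ball 306 c [627.1 180.4] s [36.8 37.4] a 53.0 mean [625.6 184.6  28.6] z50/98 [30.  37.8]
   sphere [627.5 179.2  19. ] 0.01851385588127786
mould 490 c [ 593.4 -183.3] s [64.4 65. ] a 1.6 mean [ 592.6 -182.2   35.2] z50/98 [35.3 39.6]
box 1357 c [480.3 321.3] s [ 82.5 218.7] a 77.2 mean [481.6 321.1  54.4] z50/98 [55.8 60.3]
tray 1253 c [ 461.6 -304.3] s [203.7 220.1] a 87.4 mean [ 470.  -321.7   43.2] z50/98 [44.2 50.3]
board 3011 c [454.9 -34.7] s [208.2 223.1] a 27.4 mean [467.2 -28.2   7.7] z50/98 [ 7.7 11.3]
```

View pics/top0z.png

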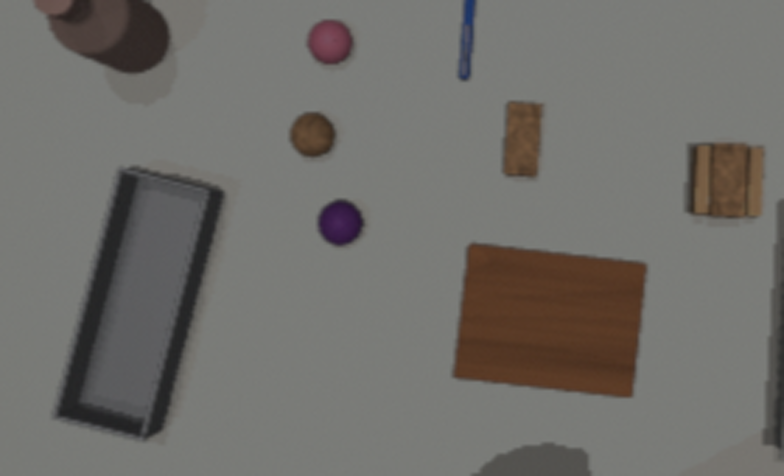

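```bash
cat > g.py <<'E'
import sys; from h import *
from scipy.spatial.transform import Rotation as Ro
# usage: g.py x y z yawY(deg)  -> turn first, then tool shifts at the new heading
def pose():
    s=state(); R=Ro.from_rotvec(s['eef_rot']).as_matrix()
    return s,R,np.degrees(np.arctan2(R[1,1],R[0,1]))
if __name__=='__main__':
    s,R,psi=pose(); print('clk',round(s['clock'],2),'pos',np.round(s['ee_pos'],4),'psi',round(psi,2),'tilt',np.round(R[:,2],4),'F',np.round(s['ft_force'],2),'w',round(s['grip_width'],3),'q',np.round(np.degrees(s['joint_pos']),0))
    if len(sys.argv)>4:
        x,y,z,t=map(float,sys.argv[1:5]); turn=-((t-psi+180)%360-180)
        d=np.array([x,y,z])-s['ee_pos']; a=np.radians(t)
        print('turn',round(turn,2),'then mm x %.1f y %.1f z %.1f'%tuple(1000*np.array([-np.sin(a)*d[0]+np.cos(a)*d[1],np.cos(a)*d[0]+np.sin(a)*d[1],-d[2]])),'dist',np.linalg.norm(d).round(3))
E
python3 g.py .594 -.184 .13 -1
python3 - <<'E'
import numpy as np,cv2
for n in ['top','side']:
    W=np.load(n+'_W.npy');f=np.load(n+'_f.npy').astype(int)
    hsv=cv2.cvtColor(f.astype(np.uint8),cv2.COLOR_RGB2HSV)
    # board: saturated red-brown
    m=(np.abs(W[...,0]-.467)<.09)&(np.abs(W[...,1]+.03)<.11)&(hsv[...,1]>110)&(abs(W[...,2]-.008)<.006)
    m&=(W[...,0]<.56)
    m=cv2.morphologyEx(m.astype(np.uint8),cv2.MORPH_OPEN,np.ones((3,3)))>0
    print(n,'board',cv2.minAreaRect((W[m][:,:2]*1000).astype(np.float32)))
    m=(np.abs(W[...,0]-.46)<.13)&(np.abs(W[...,1]+.325)<.095)&(abs(W[...,2]-.045)<.004)&(W[...,0]<.575)
    m=cv2.morphologyEx(m.astype(np.uint8),cv2.MORPH_OPEN,np.ones((2,2)))>0
    print(n,'tray',m.sum(),cv2.minAreaRect((W[m][:,:2]*1000).astype(np.float32)))
E
```

```text
clk 1.1 pos [ 0.2238 -0.5297  0.2313] psi -67.09 tilt [ 0.e+00 -1.e-04 -1.e+00] F [-0.09 -0.12  0.06] w 1.0 q [-74.  16.  86.  -0.  78.  -7.]
turn -66.09 then mm x 352.1 y 364.1 z 101.3 dist 0.517
top board ((468.6014404296875, -33.54624938964844), (155.70993041992188, 116.06735229492188), 84.4070816040039)
top tray 690 ((460.6266784667969, -207.7563018798828), (434.3472595214844, 227.50035095214844), 87.47116088867188)
side board ((468.64984130859375, -32.63258361816406), (161.87893676757812, 117.85396575927734), 84.32109069824219)
side tray 621 ((477.54937744140625, 122.69558715820312), (1159.643310546875, 220.56890869140625), 87.28433227539062)
```

>>> jog_arm(
  plan=[
    [0, 0, 0.01, -6.6],
    [0, 0, 0.01, -6.6],
    [0, 0, 0.01, -6.6],
    [0, 0, 0.01, -6.6],
    [0, 0, 0.01, -6.6],
    [0, 0, 0.01, -6.6],
    [0, 0, 0.01, -6.6],
    [0, 0, 0.01, -6.6],
    [0, 0, 0.01, -6.6],
    [0, 0, 0.01, -6.7],
  ],
  gripper=1,
)

```text
clock: 1.93
ee_pos: [0.2238, -0.5297, 0.1309]
eef_rot: [2.234, 2.208, -0.0]
ft_force: [0.0, 0.2, 0.0]
grip_width: 0.996
```

>>> jog_arm(
  plan=[
    [0.015, 0.015, 0, 0],
    [0.025, 0.026, 0, 0],
    [0.028, 0.029, 0, 0],
    [0.028, 0.029, 0, 0],
    [0.028, 0.029, 0, 0],
    [0.028, 0.029, 0, 0],
    [0.028, 0.029, 0, 0],
    [0.028, 0.029, 0, 0],
    [0.028, 0.029, 0, 0],
    [0.028, 0.029, 0, 0],
  ],
)

```text
clock: 2.77
ee_pos: [0.5027, -0.2689, 0.1315]
eef_rot: [2.24, 2.202, -0.0]
ft_force: [0.2, -0.8, 0.8]
grip_width: 0.997
```

```bash
python3 g.py .594 -.184 .13 -1
```

```text
clk 2.77 pos [ 0.5027 -0.2689  0.1315] psi -0.99 tilt [ 4.e-04 -5.e-04 -1.e+00] F [ 0.16 -0.76  0.77] w 0.997 q [-35.  20.  96.  -0.  65. -34.]
turn 0.01 then mm x 86.5 y 89.8 z 1.5 dist 0.125
```

>>> jog_arm(
  plan=[
    [0.024, 0.025, 0, 0],
    [0.024, 0.025, 0, 0],
    [0.018, 0.019, 0, 0],
    [0.012, 0.012, 0, 0],
    [0.006, 0.006, 0, 0],
    [0.003, 0.003, 0, 0],
    [0, 0, 0, 0],
    [0, 0, 0, 0],
    [0, 0, 0, 0],
    [0, 0, 0, 0],
  ],
)

```text
clock: 3.6
ee_pos: [0.592, -0.186, 0.1314]
eef_rot: [-2.242, -2.2, 0.001]
ft_force: [0.5, 0.1, 0.1]
grip_width: 1.002
```

```bash
python3 g.py .594 -.184 .012 -1
python3 - <<'E'
from h import *
p=optics.snapshot('wrist'); save(p,'w1'); W=cloud(p); np.save('w1.npy',W)
m=(p['depth']>0)&(abs(W[...,2]-.036)<.006)&(np.hypot(W[...,0]-.594,W[...,1]+.184)<.06)
print(m.sum(),cv2.minAreaRect((W[m][:,:2]*1000).astype(np.float32)),np.median(W[m],0))
def px(X):
    c=np.array(p['R'])@X+np.array(p['t']); return c[0]/c[2]*p['fx']+p['cx'],c[1]/c[2]*p['fy']+p['cy']
print(px(np.array([.594,-.184,.036])),px(np.array([.594+.032,-.184,.036])),px(np.array([.594,-.199,.036])))
E
```

```text
clk 3.6 pos [ 0.592  -0.186   0.1314] psi -1.08 tilt [-3.e-04 -3.e-04 -1.e+00] F [0.55 0.14 0.12] w 1.002 q [-24.  24.  89.  -0.  67. -23.]
turn -0.08 then mm x 2.1 y 1.9 z 119.4 dist 0.119
5461 ((594.1390380859375, -184.5295867919922), (58.16481399536133, 63.91482925415039), 88.10062408447266) [ 0.5940424  -0.18247507  0.03543998]
(np.float64(279.09673860281566), np.float64(209.73914863700475)) (np.float64(320.1705102084524), np.float64(209.01413617077407)) (np.float64(279.4020203907441), np.float64(227.54358723516003))
```

View pics/w1.png

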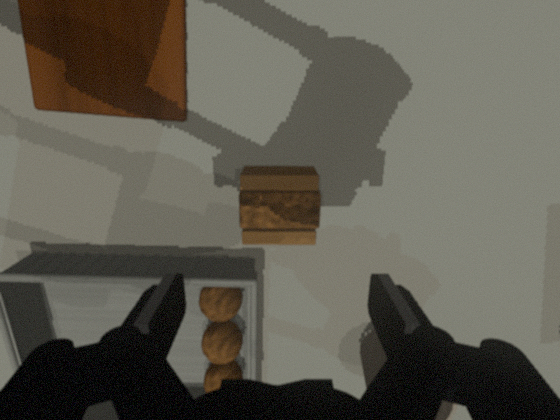

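Mould bar in the wrist view is at (279,210), matching the projected (279,210); it is centred between the fingers. Descending.

>>> jog_arm(
  plan=[
    [0.001, 0.001, 0.02, 0.7],
    [0.001, 0.001, 0.025, 0],
    [0, 0, 0.025, 0],
    [0, 0, 0.02, 0],
    [0, 0, 0.012, 0],
    [0, 0, 0.008, 0],
    [0, 0, 0.005, 0],
    [0, 0, 0.003, 0],
    [0, 0, 0.001, 0],
    [0, 0, 0, 0],
  ],
)

```text
clock: 4.48
ee_pos: [0.5953, -0.1834, 0.0129]
eef_rot: [2.253, 2.187, 0.001]
ft_force: [0.3, -0.4, 0.2]
grip_width: 1.001
```

```bash
python3 g.py .594 -.1845 .012 -1.8
```

```text
clk 4.48 pos [ 0.5953 -0.1834  0.0129] psi -1.7 tilt [ 1.1e-03 -6.0e-04 -1.0e+00] F [ 0.28 -0.39  0.15] w 1.001 q [-24.  30.  97.  -0.  53. -22.]
turn 0.1 then mm x -1.1 y -1.3 z 0.9 dist 0.002
```

>>> jog_arm(
  plan=[
    [-0.001, -0.001, 0, 0],
    [0, 0, 0, 0],
    [0, 0, 0, 0],
    [0, 0, 0, 0],
    [0, 0, 0, 0],
    [0, 0, 0, 0],
    [0, 0, 0, 0],
    [0, 0, 0, 0],
    [0, 0, 0, 0],
    [0, 0, 0, 0],
  ],
  gripper=0.5,
)

```text
clock: 5.32
ee_pos: [0.5946, -0.1845, 0.0135]
eef_rot: [2.252, 2.187, 0.001]
ft_force: [0.7, -0.5, 6.7]
grip_width: 0.735
```

>>> jog_arm(
  plan=[
    [0, 0, -0.002, 0],
    [0, 0, -0.004, 0],
    [0, 0, -0.008, 0],
    [0, 0, -0.01, 0],
    [0, 0, -0.015, 0],
    [0, 0, -0.015, 0],
    [0, 0, -0.01, 0],
    [0, 0, -0.006, 0],
    [0, 0, 0, 0],
    [0, 0, 0, 0],
  ],
  gripper=0.5,
)

```text
clock: 6.15
ee_pos: [0.5938, -0.184, 0.0825]
eef_rot: [2.254, 2.188, 0.0]
ft_force: [-0.6, 0.7, -0.1]
grip_width: 0.732
```

```bash
python3 g.py .4686 -.033 .03 -5
python3 - <<'E'
from h import *
p=optics.snapshot('wrist'); save(p,'w2')
E
```

```text
clk 6.15 pos [ 0.5938 -0.184   0.0825] psi -1.69 tilt [ 3.e-04 -2.e-04 -1.e+00] F [-0.56  0.73 -0.09] w 0.732 q [-24.  26.  93.  -0.  61. -22.]
turn 3.31 then mm x 139.5 y -137.9 z 52.5 dist 0.203
```

View pics/w2.png

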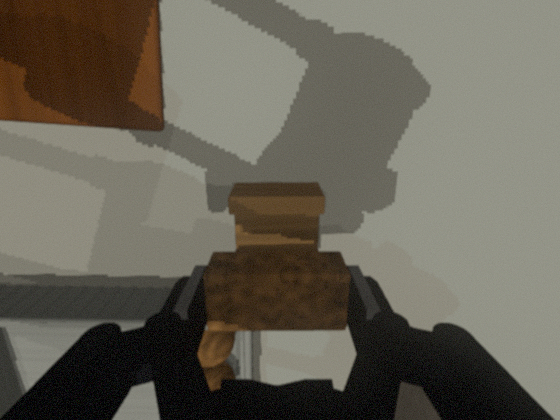

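Bar held level between the fingers (centre about (278,290)), mould empty behind. Carry to the board.

>>> jog_arm(
  plan=[
    [0, 0, 0, 3.3],
    [0.01, -0.01, 0, 0],
    [0.02, -0.02, 0, 0],
    [0.025, -0.025, 0, 0],
    [0.025, -0.025, 0, 0],
    [0.025, -0.025, 0, 0],
    [0.02, -0.019, 0, 0],
    [0.01, -0.01, 0, 0],
    [0.0045, -0.004, 0, 0],
    [0, 0, 0, 0],
  ],
)

```text
clock: 7.03
ee_pos: [0.4683, -0.0326, 0.0822]
eef_rot: [2.315, 2.124, -0.0]
ft_force: [0.6, 0.1, -0.6]
grip_width: 0.732
```

>>> jog_arm(
  plan=[
    [0, 0, 0.01, 0],
    [0, 0, 0.015, 0],
    [0, 0, 0.015, 0],
    [0, 0, 0.01, 0],
    [0, 0, 0.008, 0],
    [0, 0, 0.005, 0],
    [0, 0, 0.003, 0],
    [0, 0, 0.002, 0],
    [0, 0, 0, 0],
    [0, 0, 0, 0],
  ],
)

```text
clock: 7.87
ee_pos: [0.469, -0.0333, 0.0146]
eef_rot: [2.316, 2.122, 0.001]
ft_force: [-0.3, 0.2, 0.1]
grip_width: 0.734
```

```bash
python3 g.py .4686 -.033 .0095 -5
python3 - <<'E'
from h import *
p=optics.snapshot('side'); save(p,'s3')
i=cv2.imread('pics/s3.png'); cv2.imwrite('pics/s3z.png',cv2.resize(i[150:300,270:430],None,fx=4,fy=4,interpolation=cv2.INTER_CUBIC))
E
```

```text
clk 7.87 pos [ 0.469  -0.0333  0.0146] psi -4.99 tilt [ 8.e-04 -3.e-04 -1.e+00] F [-0.31  0.25  0.11] w 0.734 q [-13.  20. 116.  -0.  43.  -8.]
turn 0.01 then mm x 0.2 y -0.4 z 5.1 dist 0.005
```

View pics/s3z.png

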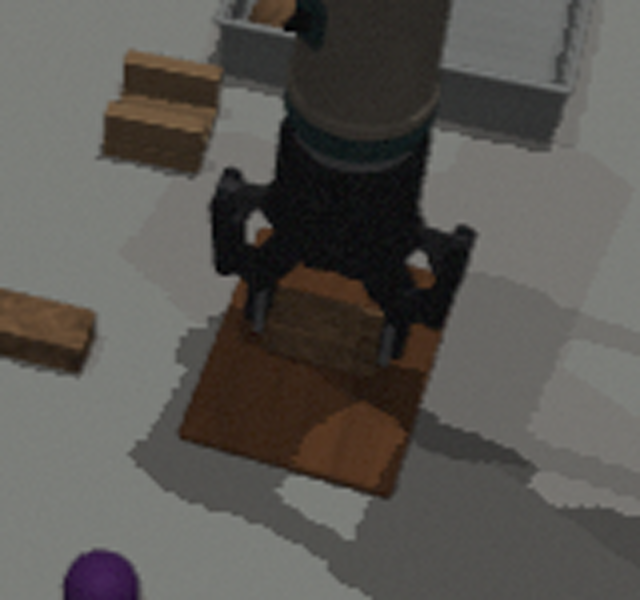

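Bar hovers over the board. Lower in small steps watching the force.

>>> jog_arm(
  plan=[
    [0, 0, 0.001, 0],
    [0, 0, 0.001, 0],
    [0, 0, 0.001, 0],
    [0, 0, 0.001, 0],
    [0, 0, 0.0005, 0],
    [0, 0, 0.0005, 0],
    [0, 0, 0, 0],
    [0, 0, 0, 0],
    [0, 0, 0, 0],
    [0, 0, 0, 0],
  ],
)

```text
clock: 8.75
ee_pos: [0.4685, -0.033, 0.0095]
eef_rot: [2.316, 2.123, 0.0]
ft_force: [-1.5, 0.7, 4.4]
grip_width: 0.731
```

>>> jog_arm(
  plan=[
    [0, 0, 0, 0],
    [0, 0, 0, 0],
    [0, 0, 0, 0],
    [0, 0, 0, 0],
    [0, 0, 0, 0],
    [0, 0, 0, 0],
    [0, 0, 0, 0],
    [0, 0, 0, 0],
    [0, 0, 0, 0],
    [0, 0, 0, 0],
  ],
  gripper=1,
)

```text
clock: 9.58
ee_pos: [0.4685, -0.0331, 0.0093]
eef_rot: [2.316, 2.122, -0.0]
ft_force: [-0.3, -0.8, 0.6]
grip_width: 1.0
```

>>> jog_arm(
  plan=[
    [0, 0, -0.005, 0],
    [0, 0, -0.01, 0],
    [0, 0, -0.02, 0],
    [0, 0, -0.025, 0],
    [0, 0, -0.02, 0],
    [0, 0, -0.01, 0],
    [0, 0, -0.005, 0],
    [0, 0, 0, 0],
    [0, 0, 0, 0],
    [0, 0, 0, 0],
  ],
)

```text
clock: 10.42
ee_pos: [0.4677, -0.0329, 0.1035]
eef_rot: [-2.315, -2.122, 0.002]
ft_force: [-0.4, -0.6, -0.3]
grip_width: 1.004
```

```bash
python3 - <<'E'
from h import *
p=optics.snapshot('wrist'); save(p,'w4'); W=cloud(p)
m=(p['depth']>0)&(abs(W[...,2]-.032)<.007)&(np.hypot(W[...,0]-.4686,W[...,1]+.033)<.05)
print(m.sum(),cv2.minAreaRect((W[m][:,:2]*1000).astype(np.float32)),np.median(W[m],0))
E
python3 g.py .4686 -.033 .0095 85
```

```text
3626 ((468.4208068847656, -33.12886047363281), (30.33782386779785, 64.09547424316406), 84.80819702148438) [ 0.46865027 -0.03175959  0.03145243]
clk 10.47 pos [ 0.4677 -0.0329  0.1033] psi -4.99 tilt [-2.2e-03  4.0e-04 -1.0e+00] F [ 0.28 -0.46 -0.28] w 0.998 q [-13.  13. 110.  -0.  57.  -8.]
turn -89.99 then mm x -0.9 y -0.0 z 93.8 dist 0.094
```

View pics/w4.png

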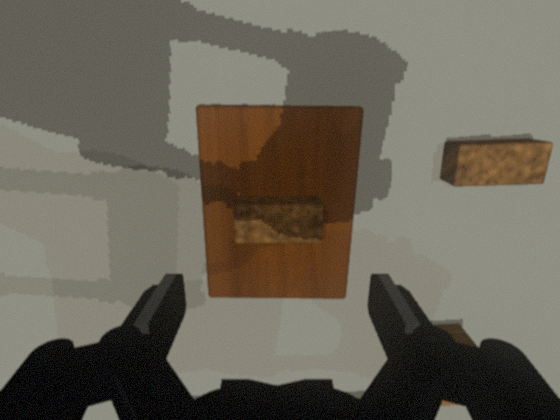

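Bar lies flat on the board at image (278,220), measured (0.468,-0.033), top 31 mm. Turn 90° and regrip by sides.

>>> jog_arm(
  plan=[
    [0, 0, 0, 7],
    [0, 0, 0, 7],
    [0, 0, 0, 7],
    [0, 0, 0, 7],
    [0, 0, 0, 7],
    [0, 0, 0, 7],
    [0, 0, 0, 7],
    [0, 0, 0, 7],
    [0, 0, 0, 7],
    [0, 0, 0, 7],
  ],
)

```text
clock: 11.3
ee_pos: [0.4679, -0.0329, 0.1033]
eef_rot: [-3.115, -0.401, 0.003]
ft_force: [0.8, -0.8, 0.3]
grip_width: 1.001
```

>>> jog_arm(
  plan=[
    [0, 0, 0.005, 7],
    [0, 0, 0.01, 7],
    [0, 0, 0.015, 6],
    [0, 0, 0.015, 0],
    [0, 0, 0.015, 0],
    [0, 0, 0.012, 0],
    [0, 0, 0.01, 0],
    [0, 0, 0.006, 0],
    [0, 0, 0.004, 0],
    [0, 0, 0, 0],
  ],
)

```text
clock: 12.13
ee_pos: [0.4678, -0.0329, 0.0113]
eef_rot: [-3.138, 0.137, 0.004]
ft_force: [0.8, -0.0, -0.1]
grip_width: 1.001
```

```bash
python3 g.py .4685 -.0331 .0105 -95
```

```text
clk 12.13 pos [ 0.4678 -0.0329  0.0113] psi -95.0 tilt [-2.2e-03  4.0e-04 -1.0e+00] F [ 0.83 -0.04 -0.12] w 1.001 q [-13.  21. 116.  -0.  43.  82.]
turn 0.0 then mm x 0.7 y 0.1 z 0.8 dist 0.001
```

>>> jog_arm(
  plan=[
    [0.0005, 0, 0, 0],
    [0, 0, 0, 0],
    [0, 0, 0, 0],
    [0, 0, 0, 0],
    [0, 0, 0, 0],
    [0, 0, 0, 0],
    [0, 0, 0, 0],
    [0, 0, 0, 0],
    [0, 0, 0, 0],
    [0, 0, 0, 0],
  ],
  gripper=0.1,
)

```text
clock: 12.97
ee_pos: [0.4697, -0.0333, 0.013]
eef_rot: [3.138, -0.137, 0.003]
ft_force: [-1.2, 0.0, 6.7]
grip_width: 0.336
```

>>> jog_arm(
  plan=[
    [0, 0, 0, 0],
    [0, 0, 0, 0],
    [0, 0, 0, 0],
    [0, 0, -0.005, 0],
    [0, 0, -0.01, 0],
    [0, 0, -0.02, 0],
    [0, 0, -0.03, 0],
    [0, 0, -0.03, 0],
    [0, 0, -0.02, 0],
    [0, 0, -0.01, 0],
  ],
)

```text
clock: 13.8
ee_pos: [0.4703, -0.0334, 0.1403]
eef_rot: [3.138, -0.137, 0.007]
ft_force: [0.1, 0.2, -1.2]
grip_width: 0.336
```

```bash
python3 - <<'E'
import numpy as np
c=np.array([.4805,.3215]);a=np.radians(-13.0)
for l in (-.04,.035): print(l,c+l*np.array([np.cos(a),np.sin(a)]))
E
python3 g.py .4415 .3305 .13 -13
python3 - <<'E'
from h import *
p=optics.snapshot('wrist'); save(p,'w5')
E
```

```text
-0.04 [0.4415252  0.33049804]
0.035 [0.51460295 0.31362671]
clk 13.8 pos [ 0.4703 -0.0334  0.1403] psi -94.99 tilt [ 0.0046 -0.0011 -1.    ] F [ 0.15  0.22 -1.24] w 0.336 q [-13.  11. 107.  -0.  62.  82.]
turn -81.99 then mm x 348.1 y -109.9 z 10.3 dist 0.365
```

View pics/w5.png

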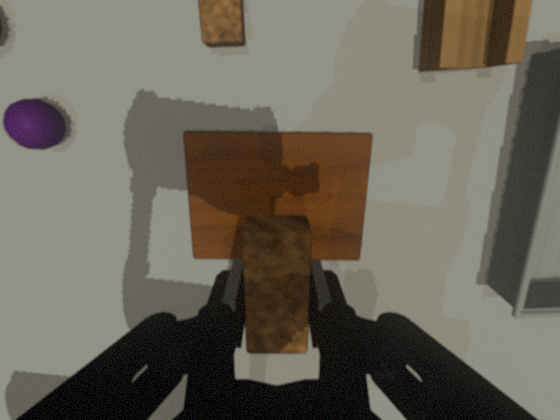

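Bar A held by its sides (image (277,285)), level. Carry to the box.

>>> jog_arm(
  plan=[
    [0, 0, 0, -7],
    [0, 0, 0, -7],
    [0, 0, 0, -7],
    [0, 0, 0, -7],
    [0, 0, 0, -7],
    [0, 0, 0, -7],
    [0, 0, 0, -7],
    [0, 0, 0, -7],
    [0, 0, 0, -7],
    [0, 0, 0, -7],
  ],
)

```text
clock: 14.68
ee_pos: [0.4681, -0.0329, 0.1364]
eef_rot: [-2.643, -1.695, 0.002]
ft_force: [-0.4, -0.2, -1.1]
grip_width: 0.338
```

>>> jog_arm(
  plan=[
    [0, 0, 0, -6],
    [0, 0, 0, -6],
    [0.02, -0.006, 0, 0],
    [0.035, -0.011, 0, 0],
    [0.038, -0.012, 0, 0],
    [0.038, -0.012, 0, 0],
    [0.038, -0.012, 0, 0],
    [0.038, -0.012, 0, 0],
    [0.038, -0.012, 0, 0],
    [0.038, -0.012, 0, 0],
  ],
)

```text
clock: 15.52
ee_pos: [0.4446, 0.2643, 0.1364]
eef_rot: [-2.458, -1.956, 0.003]
ft_force: [1.6, -0.6, -0.1]
grip_width: 0.335
```

```bash
python3 g.py .4415 .3305 .13 -13
```

```text
clk 15.52 pos [0.4446 0.2643 0.1364] psi -12.98 tilt [-1.5e-03 -9.0e-04 -1.0e+00] F [ 1.58 -0.59 -0.07] w 0.335 q [ 23.  15. 102.  -0.  63.  36.]
turn 0.02 then mm x 63.9 y -17.9 z 6.4 dist 0.067
```

>>> jog_arm(
  plan=[
    [0.03, -0.008, 0, 0],
    [0.018, -0.006, 0, 0],
    [0.01, -0.003, 0, 0],
    [0.005, -0.001, 0, 0],
    [0.002, 0, 0, 0],
    [0, 0, 0, 0],
    [0, 0, 0, 0],
    [0, 0, 0, 0],
    [0, 0, 0, 0],
    [0, 0, 0, 0],
  ],
)

```text
clock: 16.35
ee_pos: [0.4432, 0.3293, 0.1373]
eef_rot: [2.459, 1.954, -0.0]
ft_force: [-0.5, 0.4, -0.7]
grip_width: 0.339
```

```bash
cat > chk.py <<'E'
from h import *
import sys
from g import pose
p=optics.snapshot('wrist'); save(p,sys.argv[1]); W=cloud(p); s,R,psi=pose(); T=s['ee_pos']
L=(W-T)@R
d=p['depth']>0
# held bar in tool frame
m=d&(abs(L[...,0])<.05)&(abs(L[...,1])<.014)&(L[...,2]<-.005)&(L[...,2]>-.035)
if m.sum():
    print('bar pts',m.sum(),'tool x range',np.round(np.percentile(L[m][:,0],[.5,99.5])*1000,1),'z pct',np.round(np.percentile(L[m][:,2],[5,50,95])*1000,1),'y',np.round(np.percentile(L[m][:,1],[1,99])*1000,1))
# box rim
m=d&(abs(W[...,2]-.058)<.006)&(np.hypot(W[...,0]-.48,W[...,1]-.32)<.14)
a=np.radians(-13);B=np.array([[np.cos(a),np.sin(a)],[-np.sin(a),np.cos(a)]])
q=(W[m][:,:2]-[.4805,.3215])@B.T
print('rim pts',m.sum(),'local x',np.round(np.percentile(q[:,0],[.5,99.5])*1000,1),'local y',np.round(np.percentile(q[:,1],[.5,5,95,99.5])*1000,1),'tool local',np.round(B@(T[:2]-[.4805,.3215])*1000,1))
for sgn in (1,-1):
    k=(q[:,1]*sgn>.025)&(abs(q[:,0])<.08)
    if k.sum()>10:
        f=np.polyfit(q[k,0],q[k,1],1); print('side',sgn,k.sum(),'slope deg',np.degrees(f[0]).round(2),'mid',(f[1]*1000).round(1))
E
python3 chk.py w6; python3 g.py .4415 .3305 .01 -13
```

```text
bar pts 8258 tool x range [-30.3  32.3] z pct [-19.4 -18.5 -12.9] y [-13.7  13.7]
rim pts 4953 local x [-108.6  108.5] local y [-39.2 -37.8  40.5  40.9] tool local [-38.1  -0.6]
side 1 1505 slope deg -0.31 mid 39.1
side -1 895 slope deg -0.28 mid -36.4
clk 16.4 pos [0.4432 0.3294 0.1374] psi -13.05 tilt [ 2.e-04 -1.e-04 -1.e+00] F [ 0.    0.27 -0.38] w 0.336 q [29. 18. 97. -0. 65. 42.]
turn -0.05 then mm x 0.6 y -1.9 z 127.4 dist 0.127
```

View pics/w6.png

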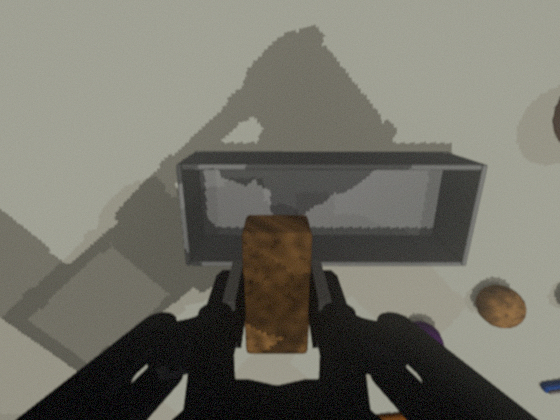

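Box below the held bar (inner floor from about (200,170) to (440,240)); bar is centred within 1 mm of the box's centreline. Descend.

>>> jog_arm(
  plan=[
    [0.001, 0, 0.01, 0],
    [0, 0, 0.02, 0],
    [0, 0, 0.025, 0],
    [0, 0, 0.02, 0],
    [0, 0, 0.015, 0],
    [0, 0, 0.01, 0],
    [0, 0, 0.008, 0],
    [0, 0, 0.006, 0],
    [0, 0, 0.004, 0],
    [0, 0, 0, 0],
  ],
)

```text
clock: 17.23
ee_pos: [0.4432, 0.3309, 0.0188]
eef_rot: [-2.459, -1.956, 0.001]
ft_force: [-0.3, -1.1, -0.5]
grip_width: 0.332
```

```bash
python3 chk.py w7; python3 g.py .4435 .3305 .009 -13
```

```text
bar pts 10477 tool x range [-37.3  40. ] z pct [-29.7 -18.2 -13.4] y [-13.7  13.9]
rim pts 12242 local x [-108.4   82.2] local y [-38.4 -36.   40.8  41.1] tool local [-38.3   1. ]
side 1 6014 slope deg -0.19 mid 39.4
side -1 1024 slope deg -0.06 mid -36.1
clk 17.28 pos [0.4434 0.3311 0.0194] psi -12.99 tilt [ 4.e-04  1.e-04 -1.e+00] F [-0.33 -0.38 -1.4 ] w 0.34 q [ 30.  25. 106.  -0.  49.  43.]
turn 0.01 then mm x -0.6 y 0.2 z 10.4 dist 0.01
```

View pics/w7.png

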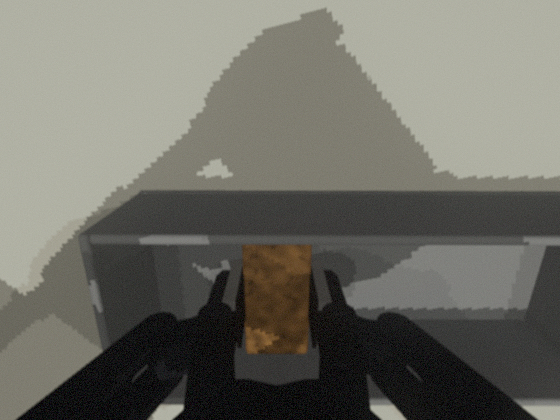

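Bar is inside the box, both ends clear. Lower the last 10 mm slowly.

>>> jog_arm(
  plan=[
    [-0.0005, 0, 0.002, 0],
    [0, 0, 0.002, 0],
    [0, 0, 0.0015, 0],
    [0, 0, 0.001, 0],
    [0, 0, 0.001, 0],
    [0, 0, 0.001, 0],
    [0, 0, 0.0005, 0],
    [0, 0, 0, 0],
    [0, 0, 0, 0],
    [0, 0, 0, 0],
  ],
)

```text
clock: 18.12
ee_pos: [0.4432, 0.3305, 0.0103]
eef_rot: [2.458, 1.956, 0.0]
ft_force: [0.5, 0.3, -0.1]
grip_width: 0.336
```

>>> jog_arm(
  plan=[
    [0, 0, 0.0005, 0],
    [0, 0, 0.0005, 0],
    [0, 0, 0.0005, 0],
    [0, 0, 0, 0],
    [0, 0, 0, 0],
    [0, 0, 0, 0],
    [0, 0, 0, 0],
    [0, 0, 0, 0],
    [0, 0, 0, 0],
    [0, 0, 0, 0],
  ],
)

```text
clock: 18.95
ee_pos: [0.4432, 0.3305, 0.009]
eef_rot: [2.458, 1.956, 0.0]
ft_force: [-1.6, -1.4, 5.0]
grip_width: 0.343
```

>>> jog_arm(
  plan=[
    [0, 0, 0, 0],
    [0, 0, 0, 0],
    [0, 0, 0, 0],
    [0, 0, 0, 0],
    [0, 0, 0, 0],
    [0, 0, 0, 0],
    [0, 0, 0, 0],
    [0, 0, 0, 0],
    [0, 0, 0, 0],
    [0, 0, 0, 0],
  ],
  gripper=0.6,
)

```text
clock: 19.78
ee_pos: [0.4431, 0.3305, 0.0088]
eef_rot: [2.459, 1.956, -0.0]
ft_force: [-0.1, 0.2, -0.2]
grip_width: 0.601
```

>>> jog_arm(
  plan=[
    [0, 0, -0.003, 0],
    [0, 0, -0.006, 0],
    [0, 0, -0.012, 0],
    [0, 0, -0.02, 0],
    [0, 0, -0.025, 0],
    [0, 0, -0.025, 0],
    [0, 0, -0.02, 0],
    [0, 0, -0.01, 0],
    [0, 0, 0, 0],
    [0, 0, 0, 0],
  ],
)

```text
clock: 20.62
ee_pos: [0.443, 0.3305, 0.1299]
eef_rot: [2.458, 1.956, 0.001]
ft_force: [-0.7, -1.3, -0.4]
grip_width: 0.596
```

```bash
python3 chk.py w8; python3 g.py .628 -.006 .13 -89
```

```text
rim pts 5732 local x [-108.5  108.4] local y [-38.9 -37.9  40.6  40.9] tool local [-39.1  -0.2]
side 1 1662 slope deg -0.3 mid 39.1
side -1 1475 slope deg -0.11 mid -36.4
clk 20.67 pos [0.4424 0.3301 0.1289] psi -12.99 tilt [-1.4e-03 -9.0e-04 -1.0e+00] F [-0.91 -0.56  0.02] w 0.599 q [30. 18. 98. -0. 64. 43.]
turn 76.01 then mm x 179.7 y 339.3 z -1.1 dist 0.384
```

View pics/w8.png

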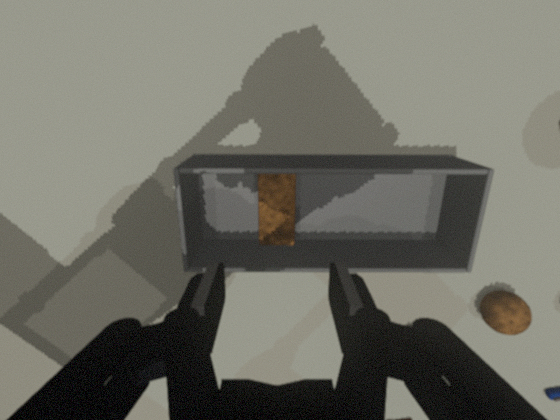

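Bar A lies flat across the box at (277,210). Now bar B.

>>> jog_arm(
  plan=[
    [0, 0, 0, 7],
    [0, 0, 0, 7],
    [0, 0, 0, 7],
    [0, 0, 0, 7],
    [0, 0, 0, 7],
    [0, 0, 0, 7],
    [0, 0, 0, 7],
    [0, 0, 0, 7],
    [0, 0, 0, 7],
    [0, 0, 0, 7],
  ],
  gripper=0.75,
)

```text
clock: 21.5
ee_pos: [0.442, 0.3298, 0.1277]
eef_rot: [3.134, 0.182, -0.006]
ft_force: [0.5, -0.8, -0.2]
grip_width: 0.751
```

>>> jog_arm(
  plan=[
    [0, 0, 0, 6],
    [0.01, 0.018, 0, 0],
    [0.017, 0.033, 0, 0],
    [0.018, 0.034, 0, 0],
    [0.018, 0.034, 0, 0],
    [0.018, 0.034, 0, 0],
    [0.018, 0.034, 0, 0],
    [0.018, 0.034, 0, 0],
    [0.018, 0.034, 0, 0],
    [0.018, 0.034, 0, 0],
  ],
)

```text
clock: 22.33
ee_pos: [0.6006, 0.0425, 0.1276]
eef_rot: [-3.141, -0.027, 0.006]
ft_force: [-0.2, 0.2, 0.0]
grip_width: 0.75
```

```bash
python3 g.py .628 -.006 .11 -89
```

```text
clk 22.33 pos [0.6006 0.0425 0.1276] psi -89.01 tilt [-3.9e-03  3.0e-04 -1.0e+00] F [-0.17  0.2   0.03] w 0.75 q [-3. 22. 92.  0. 66. 86.]
turn -0.01 then mm x 26.6 y 49.0 z 17.6 dist 0.058
```

>>> jog_arm(
  plan=[
    [0.014, 0.024, 0.005, 0],
    [0.008, 0.014, 0.005, 0],
    [0.003, 0.007, 0.005, 0],
    [0.002, 0.003, 0, 0],
    [0, 0, 0, 0],
    [0, 0, 0, 0],
    [0, 0, 0, 0],
    [0, 0, 0, 0],
    [0, 0, 0, 0],
    [0, 0, 0, 0],
  ],
)

```text
clock: 23.17
ee_pos: [0.6289, -0.0025, 0.1153]
eef_rot: [3.141, 0.029, 0.001]
ft_force: [0.3, 0.5, -0.5]
grip_width: 0.754
```

```bash
python3 - <<'E'
from h import *
p=optics.snapshot('wrist'); save(p,'w9'); W=cloud(p)
m=(p['depth']>0)&(abs(W[...,2]-.024)<.006)&(np.hypot(W[...,0]-.628,W[...,1]+.006)<.05)
r=cv2.minAreaRect((W[m][:,:2]*1000).astype(np.float32)); print(m.sum(),r,np.median(W[m],0))
E
python3 g.py .628 -.006 .005 -89
```

```text
3020 ((628.3721923828125, -6.136798858642578), (30.01852035522461, 63.87227249145508), 86.95655059814453) [ 0.63102037 -0.00611335  0.0234473 ]
clk 23.22 pos [ 0.6289 -0.0027  0.1152] psi -88.95 tilt [ 5.e-04 -1.e-04 -1.e+00] F [ 1.08 -0.16 -0.1 ] w 0.749 q [-7. 25. 89. -0. 66. 82.]
turn 0.05 then mm x -1.0 y 3.3 z 110.2 dist 0.11
```

View pics/w9.png

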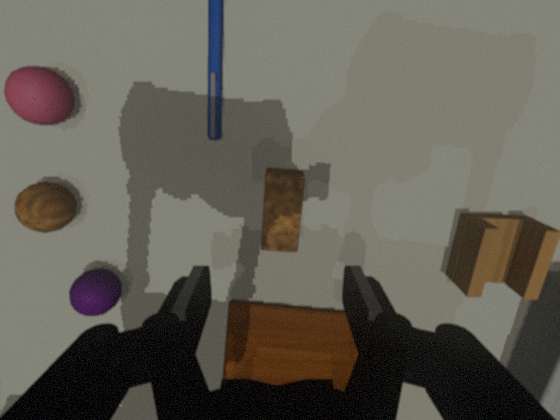

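Bar B at (283,210), slightly turned (length at −3°). Correct heading by 4° and descend.

>>> jog_arm(
  plan=[
    [0, 0.001, 0.005, 4],
    [0, 0.0015, 0.015, 0],
    [0, 0.001, 0.02, 0],
    [0, 0, 0.02, 0],
    [0, 0, 0.018, 0],
    [0, 0, 0.014, 0],
    [0, 0, 0.009, 0],
    [0, 0, 0.005, 0],
    [0, 0, 0.003, 0],
    [0, 0, 0.001, 0],
  ],
)

```text
clock: 24.05
ee_pos: [0.6292, -0.0068, 0.0049]
eef_rot: [3.14, -0.082, 0.001]
ft_force: [-0.7, 0.4, -0.2]
grip_width: 0.751
```

```bash
python3 g.py .6284 -.0061 .005 -93
```

```text
clk 24.05 pos [ 0.6292 -0.0068  0.0049] psi -92.99 tilt [ 4.e-04 -1.e-04 -1.e+00] F [-0.75  0.43 -0.16] w 0.751 q [-7. 31. 96. -0. 52. 86.]
turn 0.01 then mm x -0.8 y -0.6 z -0.1 dist 0.001
```

>>> jog_arm(
  plan=[
    [-0.0008, 0, 0, 0],
    [0, 0, 0, 0],
    [0, 0, 0, 0],
    [0, 0, 0, 0],
    [0, 0, 0, 0],
    [0, 0, 0, 0],
    [0, 0, 0, 0],
    [0, 0, 0, 0],
    [0, 0, 0, 0],
    [0, 0, 0, 0],
  ],
  gripper=0.1,
)

```text
clock: 24.88
ee_pos: [0.6289, -0.0068, 0.0059]
eef_rot: [3.14, -0.082, 0.003]
ft_force: [-0.1, -0.0, 5.8]
grip_width: 0.331
```

>>> jog_arm(
  plan=[
    [0, 0, 0, 0],
    [0, 0, -0.004, 0],
    [0, 0, -0.01, 0],
    [0, 0, -0.015, 0],
    [0, 0, -0.02, 0],
    [0, 0, -0.025, 0],
    [0, 0, -0.025, 0],
    [0, 0, -0.02, 0],
    [0, 0, -0.01, 0],
    [0, 0, -0.005, 0],
  ],
)

```text
clock: 25.72
ee_pos: [0.6289, -0.0068, 0.141]
eef_rot: [3.14, -0.082, 0.005]
ft_force: [0.3, -0.1, -0.2]
grip_width: 0.334
```

>>> jog_arm(
  plan=[
    [0, 0, 0, -7],
    [0, 0, 0, -7],
    [0, 0, 0, -7],
    [0, 0, 0, -7],
    [0, 0, 0, -7],
    [0, 0, 0, -7],
    [0, 0, 0, -7],
    [0, 0, 0, -7],
    [0, 0, 0, -7],
    [0, 0, 0, -7],
  ],
)

```text
clock: 26.55
ee_pos: [0.627, -0.0066, 0.1372]
eef_rot: [-2.613, -1.741, 0.004]
ft_force: [1.5, -0.7, 0.3]
grip_width: 0.336
```

```bash
python3 g.py .515 .3135 .14 -13; python3 chk.py w10
```

```text
clk 26.55 pos [ 0.627  -0.0066  0.1372] psi -22.65 tilt [-3.1e-03  3.0e-04 -1.0e+00] F [ 1.48 -0.67  0.27] w 0.336 q [-7. 24. 88. -0. 69. 16.]
turn -9.65 then mm x 286.7 y -181.2 z -2.8 dist 0.339
bar pts 8265 tool x range [-30.6  32.3] z pct [-18.6 -17.6 -12.9] y [-13.7  13.9]Traceback (most recent call last):
  File "chk.py", line 15, in <module>
    print('rim pts',m.sum(),'local x',np.round(np.percentile(q[:,0],[.5,99.5])*1000,1),'local y',np.round(np.percentile(q[:,1],[.5,5,95,99.5])*1000,1),'tool local',np.round(B@(T[:2]-[.4805,.3215])*1000,1))
                                               ~~~~~~~~~~~~~^^^^^^^^^^^^^^^^^^
    return _quantile_unchecked(
        a, q, axis, out, overwrite_input, method, keepdims, weights)
    return _ureduce(a,
                    func=_quantile_ureduce_func,
    ...<5 lines>...
                    overwrite_input=overwrite_input,
                    method=method)
    r = func(a, **kwargs)
    result = _quantile(arr,
                       quantiles=q,
    ...<2 lines>...
                       out=out,
                       weights=wgt)
    slices_having_nans = np.isnan(arr[-1, ...])
                                  ~~~^^^^^^^^^
IndexError: index -1 is out of bounds for axis 0 with size 0
```

View pics/w10.png

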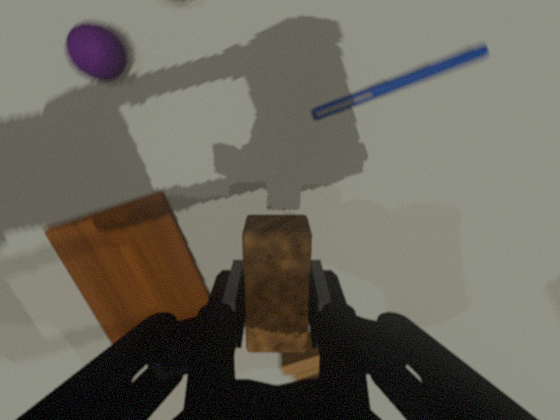

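>>> jog_arm(
  plan=[
    [0, 0, 0, -5],
    [0, 0, 0, -5],
    [0.015, -0.01, 0, 0],
    [0.03, -0.019, 0, 0],
    [0.033, -0.021, 0, 0],
    [0.033, -0.021, 0, 0],
    [0.033, -0.021, 0, 0],
    [0.033, -0.021, 0, 0],
    [0.033, -0.021, 0, 0],
    [0.033, -0.021, 0, 0],
  ],
)

```text
clock: 27.43
ee_pos: [0.5301, 0.2662, 0.1378]
eef_rot: [-2.461, -1.952, 0.003]
ft_force: [0.9, 0.3, 0.4]
grip_width: 0.334
```

>>> jog_arm(
  plan=[
    [0.02, -0.012, 0, 0],
    [0.014, -0.007, 0, 0],
    [0.007, -0.005, 0, 0],
    [0.003, -0.002, 0, 0],
    [0, 0, 0, 0],
    [0, 0, 0, 0],
    [0, 0, 0, 0],
    [0, 0, 0, 0],
    [0, 0, 0, 0],
    [0, 0, 0, 0],
  ],
)

```text
clock: 28.27
ee_pos: [0.5166, 0.3129, 0.1388]
eef_rot: [2.46, 1.954, -0.0]
ft_force: [-0.1, 0.0, -0.1]
grip_width: 0.337
```

```bash
python3 g.py .515 .3135 .009 -13; python3 chk.py w11
```

```text
clk 28.27 pos [0.5166 0.3129 0.1388] psi -13.06 tilt [ 1.e-04 -2.e-04 -1.e+00] F [-0.13  0.04 -0.11] w 0.337 q [25. 22. 91. -0. 67. 38.]
turn -0.06 then mm x 0.2 y -1.7 z 129.8 dist 0.13
bar pts 8140 tool x range [-30.6  32.2] z pct [-18.6 -17.6 -12.7] y [-13.7  13.7]
rim pts 4889 local x [-108.5  108.6] local y [-39.1 -37.4  40.5  40.9] tool local [37.  -0.1]
side 1 1569 slope deg -0.1 mid 39.1
side -1 812 slope deg -0.21 mid -36.2
```

View pics/w11.png

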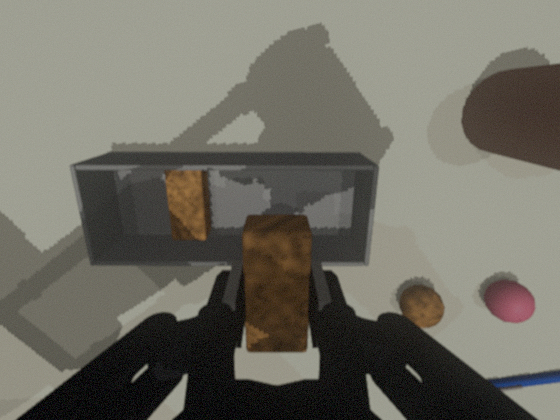

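Bar A at (187,205) in box; bar B hangs beside it, centred across. Flask well clear at right. Descend.

>>> jog_arm(
  plan=[
    [0, 0, 0.01, 0],
    [0, 0, 0.02, 0],
    [0, 0, 0.025, 0],
    [0, 0, 0.02, 0],
    [0, 0, 0.015, 0],
    [0, 0, 0.01, 0],
    [0, 0, 0.009, 0],
    [0, 0, 0.006, 0],
    [0, 0, 0.003, 0],
    [0, 0, 0, 0],
  ],
)

```text
clock: 29.15
ee_pos: [0.5163, 0.3136, 0.0204]
eef_rot: [2.458, 1.956, -0.001]
ft_force: [0.8, -0.6, -0.1]
grip_width: 0.333
```

>>> jog_arm(
  plan=[
    [0, 0, 0.002, 0],
    [0, 0, 0.002, 0],
    [0, 0, 0.0015, 0],
    [0, 0, 0.001, 0],
    [0, 0, 0.0005, 0],
    [0, 0, 0.0005, 0],
    [0, 0, 0.0005, 0],
    [0, 0, 0, 0],
    [0, 0, 0, 0],
    [0, 0, 0, 0],
  ],
)

```text
clock: 29.98
ee_pos: [0.5163, 0.3136, 0.0128]
eef_rot: [2.458, 1.956, 0.0]
ft_force: [-0.6, 0.6, -0.6]
grip_width: 0.335
```

>>> jog_arm(
  plan=[
    [0, 0, 0.0005, 0],
    [0, 0, 0.0005, 0],
    [0, 0, 0.0005, 0],
    [0, 0, 0.0005, 0],
    [0, 0, 0.0005, 0],
    [0, 0, 0, 0],
    [0, 0, 0, 0],
    [0, 0, 0, 0],
    [0, 0, 0, 0],
    [0, 0, 0, 0],
  ],
)

```text
clock: 30.82
ee_pos: [0.5163, 0.3136, 0.0103]
eef_rot: [2.458, 1.956, 0.0]
ft_force: [0.1, 0.1, -1.2]
grip_width: 0.337
```

>>> jog_arm(
  plan=[
    [0, 0, 0.0005, 0],
    [0, 0, 0.0005, 0],
    [0, 0, 0.0005, 0],
    [0, 0, 0, 0],
    [0, 0, 0, 0],
    [0, 0, 0, 0],
    [0, 0, 0, 0],
    [0, 0, 0, 0],
    [0, 0, 0, 0],
    [0, 0, 0, 0],
  ],
)

```text
clock: 31.65
ee_pos: [0.5164, 0.3136, 0.0099]
eef_rot: [2.458, 1.956, 0.001]
ft_force: [-1.8, -1.3, 6.4]
grip_width: 0.335
```

Contact (6 N). Release and rise.

>>> jog_arm(
  plan=[
    [0, 0, 0, 0],
    [0, 0, 0, 0],
    [0, 0, 0, 0],
    [0, 0, 0, 0],
    [0, 0, 0, 0],
    [0, 0, 0, 0],
    [0, 0, 0, 0],
    [0, 0, 0, 0],
    [0, 0, 0, 0],
    [0, 0, 0, 0],
  ],
  gripper=0.55,
)

```text
clock: 32.48
ee_pos: [0.5163, 0.3136, 0.0087]
eef_rot: [2.458, 1.956, -0.0]
ft_force: [-0.7, -0.3, -0.0]
grip_width: 0.546
```

>>> jog_arm(
  plan=[
    [0, 0, -0.003, 0],
    [0, 0, -0.006, 0],
    [0, 0, -0.012, 0],
    [0, 0, -0.02, 0],
    [0, 0, -0.025, 0],
    [0, 0, -0.025, 0],
    [0, 0, -0.02, 0],
    [0, 0, -0.01, 0],
    [0, 0, 0, 0],
    [0, 0, 0, 0],
  ],
)

```text
clock: 33.32
ee_pos: [0.5162, 0.3136, 0.1299]
eef_rot: [2.458, 1.956, 0.001]
ft_force: [-1.4, -0.3, -1.2]
grip_width: 0.544
```

```bash
python3 g.py .628 .179 .13 -93
python3 - <<'E'
from h import *
p=optics.snapshot('wrist'); save(p,'w12'); W=cloud(p)
for c in ((.4435,.3303),(.5163,.3136)):
    m=(p['depth']>0)&(abs(W[...,2]-.028)<.005)&(np.hypot(W[...,0]-c[0],W[...,1]-c[1])<.034)
    print(m.sum(),cv2.minAreaRect((W[m][:,:2]*1000).astype(np.float32)),np.percentile(W[m][:,2],[5,50,95]))
E
```

```text
clk 33.32 pos [0.5162 0.3136 0.1299] psi -12.99 tilt [ 5.e-04  2.e-04 -1.e+00] F [-1.44 -0.34 -1.22] w 0.544 q [25. 22. 91. -0. 66. 38.]
turn 80.01 then mm x 118.7 y 128.5 z -0.1 dist 0.175
2708 ((442.9579772949219, 329.8836975097656), (61.193603515625, 30.425006866455078), 76.56715393066406) [0.02617416 0.02750926 0.0286452 ]
2619 ((515.9364013671875, 312.6090087890625), (60.75567626953125, 30.03537368774414), 76.71561431884766) [0.02637004 0.02747963 0.02863928]
```

View pics/w12.png

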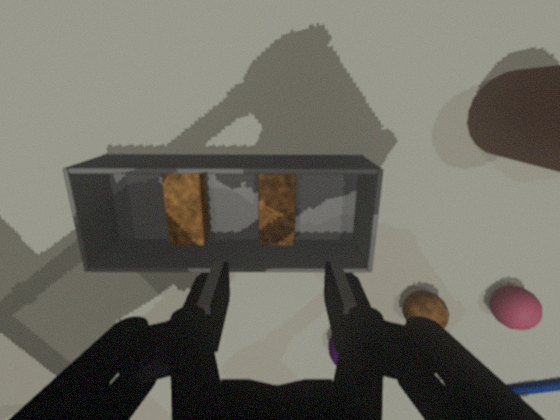

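Both bars flat, parallel across the box at (186,208) and (277,208), tops at 27.5 mm. Now the brown ball.

>>> jog_arm(
  plan=[
    [0, 0, 0, 6.7],
    [0, 0, 0, 6.7],
    [0, 0, 0, 6.7],
    [0, 0, 0, 6.7],
    [0, 0, 0, 6.7],
    [0, 0, 0, 6.7],
    [0, 0, 0, 6.8],
    [0.002, 0.012, 0, 0],
    [0.004, 0.025, 0, 0],
    [0.005, 0.03, 0, 0],
  ],
  gripper=0.85,
)

```text
clock: 34.2
ee_pos: [0.5584, 0.2608, 0.1282]
eef_rot: [3.032, 0.823, -0.005]
ft_force: [0.9, 0.6, -0.8]
grip_width: 0.851
```

>>> jog_arm(
  plan=[
    [0.005, 0.03, 0, 0],
    [0.005, 0.03, 0, 0],
    [0.004, 0.025, 0, 0],
    [0.003, 0.013, 0, 0],
    [0.001, 0.005, 0, 0],
    [0, 0.0025, 0, 0],
    [0, 0, 0, 0],
    [0, 0, 0, 0],
    [0, 0, 0, 0],
    [0, 0, 0, 0],
  ],
)

```text
clock: 35.03
ee_pos: [0.6269, 0.1798, 0.1299]
eef_rot: [-3.034, -0.816, 0.0]
ft_force: [0.3, -0.0, 0.6]
grip_width: 0.85
```

```bash
python3 - <<'E'
from h import *
p=optics.snapshot('wrist'); save(p,'w13'); W=cloud(p)
m=(p['depth']>0)&(W[...,2]>.008)&(W[...,2]<.05)&(np.hypot(W[...,0]-.628,W[...,1]-.179)<.028)
q=W[m];A=np.c_[2*q,np.ones(len(q))];x=np.linalg.lstsq(A,(q**2).sum(1),rcond=None)[0];print('sphere',len(q),np.round(x[:3]*1000,1),np.sqrt(x[3]+x[:3]@x[:3]),q[:,2].max())
E
python3 g.py .628 .179 .005 -60
```

```text
sphere 1788 [628.8 179.1  16.7] 0.019743979673781328 0.0373439438788531
clk 35.08 pos [0.627  0.1797 0.13  ] psi -59.9 tilt [ 1.e-04  1.e-04 -1.e+00] F [ 0.05 -0.09 -0.13] w 0.853 q [10. 26. 85.  0. 69. 70.]
turn 0.1 then mm x 0.5 y 1.1 z 125.0 dist 0.125
```

View pics/w13.png

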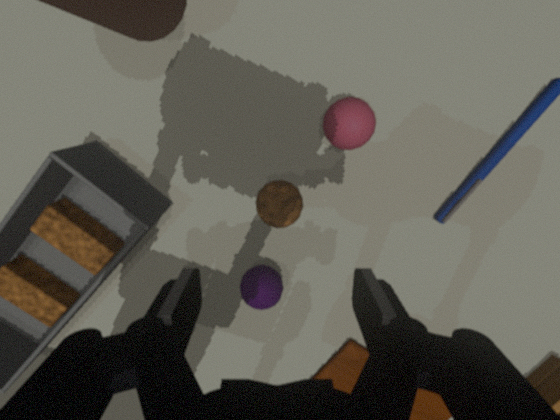

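Brown ball at (279,204), fingers clear of the pink (349,123) and purple (262,287) ones.

>>> jog_arm(
  plan=[
    [0.001, 0.001, 0.01, 0],
    [0, 0, 0.02, 0],
    [0, 0, 0.025, 0],
    [0, 0, 0.02, 0],
    [0, 0, 0.02, 0],
    [0, 0, 0.013, 0],
    [0, 0, 0.009, 0],
    [0, 0, 0.005, 0],
    [0, 0, 0.003, 0],
    [0, 0, 0, 0],
  ],
)

```text
clock: 35.92
ee_pos: [0.629, 0.1784, 0.0045]
eef_rot: [3.034, 0.813, -0.0]
ft_force: [-0.5, -0.4, -0.1]
grip_width: 0.85
```

>>> jog_arm(
  plan=[
    [0, 0, 0, 0],
    [0, 0, 0, 0],
    [0, 0, 0, 0],
    [0, 0, 0, 0],
    [0, 0, 0, 0],
    [0, 0, 0, 0],
    [0, 0, 0, 0],
    [0, 0, 0, 0],
    [0, 0, 0, 0],
    [0, 0, 0, 0],
  ],
  gripper=0.2,
)

```text
clock: 36.75
ee_pos: [0.6299, 0.1786, 0.0062]
eef_rot: [3.034, 0.813, 0.004]
ft_force: [-0.2, -0.9, 5.7]
grip_width: 0.434
```

>>> jog_arm(
  plan=[
    [0, 0, 0, 0],
    [0, 0, -0.004, 0],
    [0, 0, -0.01, 0],
    [0, 0, -0.015, 0],
    [0, 0, -0.02, 0],
    [0, 0, -0.025, 0],
    [0, 0, -0.025, 0],
    [0, 0, -0.02, 0],
    [0, 0, -0.01, 0],
    [0, 0, -0.005, 0],
  ],
)

```text
clock: 37.58
ee_pos: [0.6298, 0.1785, 0.1411]
eef_rot: [3.034, 0.813, 0.005]
ft_force: [0.1, 0.1, -1.2]
grip_width: 0.432
```

```bash
python3 g.py .435 -.322 .14 -60;  python3 - <<'E'
from h import *
p=optics.snapshot('wrist'); save(p,'w14')
E
```

```text
clk 37.58 pos [0.6298 0.1785 0.1411] psi -59.99 tilt [ 3.4e-03  5.0e-04 -1.0e+00] F [ 0.12  0.06 -1.19] w 0.432 q [10. 26. 84. -0. 70. 70.]
turn 0.01 then mm x -419.0 y 336.0 z 1.1 dist 0.537
```

View pics/w14.png

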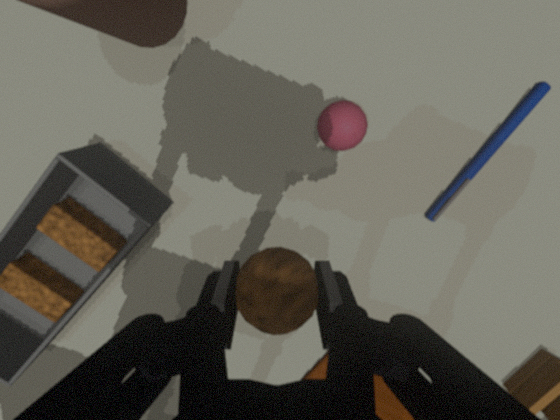

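Ball held at (277,290). Carry to tray.

>>> jog_arm(
  plan=[
    [-0.015, 0.012, 0, 0],
    [-0.025, 0.02, 0, 0],
    [-0.031, 0.025, 0, 0],
    [-0.031, 0.025, 0, 0],
    [-0.031, 0.025, 0, 0],
    [-0.031, 0.025, 0, 0],
    [-0.031, 0.025, 0, 0],
    [-0.031, 0.025, 0, 0],
    [-0.031, 0.025, 0, 0],
    [-0.031, 0.025, 0, 0],
  ],
)

```text
clock: 38.47
ee_pos: [0.4936, -0.1676, 0.1374]
eef_rot: [-3.033, -0.813, 0.004]
ft_force: [0.8, -0.2, -1.0]
grip_width: 0.432
```

>>> jog_arm(
  plan=[
    [-0.031, 0.025, 0, 0],
    [-0.031, 0.024, 0, 0],
    [-0.028, 0.023, 0, 0],
    [-0.02, 0.016, 0, 0],
    [-0.012, 0.009, 0, 0],
    [-0.006, 0.005, 0, 0],
    [-0.003, 0.002, 0, 0],
    [0, 0, 0, 0],
    [0, 0, 0, 0],
    [0, 0, 0, 0],
  ],
)

```text
clock: 39.3
ee_pos: [0.4345, -0.3208, 0.1386]
eef_rot: [-3.033, -0.815, 0.0]
ft_force: [0.7, -0.8, -0.5]
grip_width: 0.428
```

```bash
python3 g.py .435 -.322 .009 -60;  python3 - <<'E'
from h import *
from g import pose
p=optics.snapshot('wrist'); save(p,'w15'); W=cloud(p); s,R,psi=pose(); L=(W-s['ee_pos'])@R
m=(p['depth']>0)&(abs(L[...,0])<.022)&(abs(L[...,1])<.017)&(L[...,2]<0)&(L[...,2]>-.045)
q=L[m];A=np.c_[2*q,np.ones(len(q))];x=np.linalg.lstsq(A,(q**2).sum(1),rcond=None)[0];print('ball in tool',len(q),np.round(x[:3]*1000,1),np.sqrt(x[3]+x[:3]@x[:3]),q[:,2].min())
E
```

```text
clk 39.3 pos [ 0.4345 -0.3208  0.1386] psi -59.92 tilt [-3.e-04  8.e-04 -1.e+00] F [ 0.73 -0.79 -0.51] w 0.428 q [-44.  17.  99.   0.  64.  16.]
turn 0.08 then mm x -0.1 y 1.3 z 129.6 dist 0.13
ball in tool 5605 [ -0.3  -0.7 -10.7] 0.019496689702972435 -0.030805932785884085
```

View pics/w15.png

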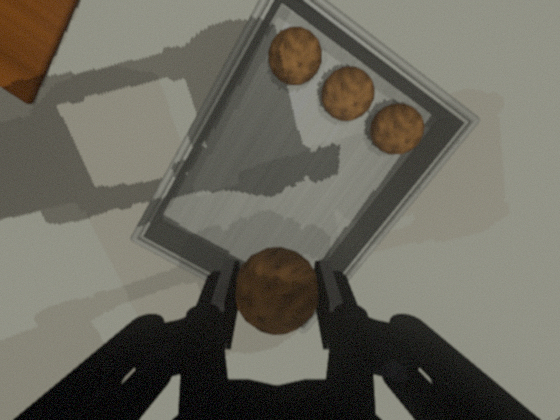

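Tray floor lies below the ball; three finished balls at (295,55)–(397,128) well away. Descend.

>>> jog_arm(
  plan=[
    [0, 0, 0.01, 0],
    [0, 0, 0.02, 0],
    [0, 0, 0.025, 0],
    [0, 0, 0.02, 0],
    [0, 0, 0.015, 0],
    [0, 0, 0.01, 0],
    [0, 0, 0.009, 0],
    [0, 0, 0.006, 0],
    [0, 0, 0.003, 0],
    [0, 0, 0, 0],
  ],
)

```text
clock: 40.18
ee_pos: [0.4343, -0.3221, 0.0205]
eef_rot: [-3.034, -0.813, 0.0]
ft_force: [0.8, 1.1, 0.3]
grip_width: 0.433
```

>>> jog_arm(
  plan=[
    [0, 0, 0.002, 0],
    [0, 0, 0.002, 0],
    [0, 0, 0.0015, 0],
    [0, 0, 0.001, 0],
    [0, 0, 0.001, 0],
    [0, 0, 0.001, 0],
    [0, 0, 0.0005, 0],
    [0, 0, 0, 0],
    [0, 0, 0, 0],
    [0, 0, 0, 0],
  ],
)

```text
clock: 41.02
ee_pos: [0.4343, -0.3222, 0.0118]
eef_rot: [3.034, 0.813, 0.0]
ft_force: [-0.1, 0.7, -0.8]
grip_width: 0.432
```

>>> jog_arm(
  plan=[
    [0, 0, 0.0005, 0],
    [0, 0, 0.0005, 0],
    [0, 0, 0.0005, 0],
    [0, 0, 0.0005, 0],
    [0, 0, 0, 0],
    [0, 0, 0, 0],
    [0, 0, 0, 0],
    [0, 0, 0, 0],
    [0, 0, 0, 0],
    [0, 0, 0, 0],
  ],
)

```text
clock: 41.85
ee_pos: [0.4342, -0.3222, 0.0099]
eef_rot: [3.034, 0.813, 0.0]
ft_force: [0.4, 0.3, -1.4]
grip_width: 0.431
```

>>> jog_arm(
  plan=[
    [0, 0, 0.0005, 0],
    [0, 0, 0.0005, 0],
    [0, 0, 0, 0],
    [0, 0, 0, 0],
    [0, 0, 0, 0],
    [0, 0, 0, 0],
    [0, 0, 0, 0],
    [0, 0, 0, 0],
    [0, 0, 0, 0],
    [0, 0, 0, 0],
  ],
)

```text
clock: 42.68
ee_pos: [0.4343, -0.3222, 0.0091]
eef_rot: [3.034, 0.813, 0.0]
ft_force: [-1.5, 1.3, 5.3]
grip_width: 0.431
```

Contact. Release and rise.

>>> jog_arm(
  plan=[
    [0, 0, 0, 0],
    [0, 0, 0, 0],
    [0, 0, 0, 0],
    [0, 0, 0, 0],
    [0, 0, 0, 0],
    [0, 0, 0, 0],
    [0, 0, 0, 0],
    [0, 0, 0, 0],
    [0, 0, 0, 0],
    [0, 0, 0, 0],
  ],
  gripper=0.75,
)

```text
clock: 43.52
ee_pos: [0.4342, -0.3222, 0.0088]
eef_rot: [3.034, 0.813, 0.0]
ft_force: [1.0, 0.8, -0.0]
grip_width: 0.752
```

>>> jog_arm(
  plan=[
    [0, 0, -0.003, 0],
    [0, 0, -0.006, 0],
    [0, 0, -0.012, 0],
    [0, 0, -0.02, 0],
    [0, 0, -0.025, 0],
    [0, 0, -0.03, 0],
    [0, 0, -0.025, 0],
    [0, 0, -0.015, 0],
    [0, 0, 0, 0],
    [0, 0, 0, 0],
  ],
)

```text
clock: 44.35
ee_pos: [0.4346, -0.3224, 0.1459]
eef_rot: [3.032, 0.813, 0.002]
ft_force: [0.3, -0.1, -1.0]
grip_width: 0.752
```

```bash
python3 g.py
python3 - <<'E'
from h import *
w=optics.snapshot('wrist'); save(w,'w16'); p=optics.snapshot('side'); save(p,'s16')
W=cloud(w); m=(w['depth']>0)&(W[...,2]>.01)&(W[...,2]<.05)&(np.hypot(W[...,0]-.434,W[...,1]+.322)<.03)
q=W[m];A=np.c_[2*q,np.ones(len(q))];x=np.linalg.lstsq(A,(q**2).sum(1),rcond=None)[0];print('ball',len(q),np.round(x[:3]*1000,1),q[:,2].max())
for o in ('flask','cup','pen'): print(o,find(o,p))
i=np.hstack([cv2.imread('pics/w16.png')[:,:],cv2.imread('pics/s16.png')]); cv2.imwrite('pics/c16.png',cv2.resize(i,(800,300)))
E
```

```text
clk 44.35 pos [ 0.4346 -0.3224  0.1459] psi -59.99 tilt [ 0.0019 -0.0019 -1.    ] F [ 0.26 -0.05 -0.97] w 0.752 q [-44.  16.  98.  -0.  65.  16.]
ball 1633 [ 433.7 -322.    19.8] 0.04005775678678452
flask [(0.79, [0.7057, 0.3584, 0.1304])]
cup [(0.71, [0.7039, -0.3364, 0.0456])]
pen [(0.54, [0.7484, 0.0456, 0.0097])]
```

View pics/c16.png

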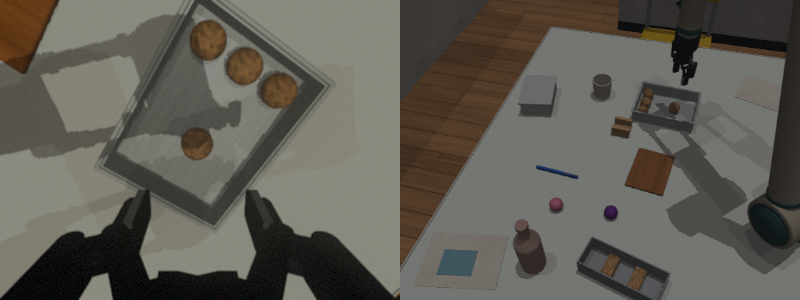

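The ball stands on the tray floor (left half of the picture, (197,144)). Both bars lie in the box (right half, (609,265) and (637,278)), and the flask, cup and pen have not moved. Handing in.

```bash
python3 -c "
from rig import hand_in
print(hand_in())"
```

```text
the job is handed in; nothing more can be done
None
```

I sorted all three sweets and handed the job in at about 44.5 s; `hand_in()` gives no verdict.

- **Mould bar:** I took it by its two ends, laid it flat on the cutting board and let go. The wrist camera showed it at (0.468, -0.033) with its top at about 31 mm. I then took it again by its sides and set it across the grey box.
- **Loose bar:** It went into the box beside the first, about 75 mm away, centre to centre.
- **Ball:** The brown ball is on the foil tray's floor, clear of the three finished ones. I left the pink and purple look-alikes alone.

I lowered each piece until I felt light contact of about 4–6 N before letting go.

**Last checks:**
- **Bars:** Both lie within 1° of the box's short side, with tops at 27.5 mm (28 mm expected). The wrist camera saw only 61 mm of each bar's 64 mm, because I cut the measurement off near the ends.
- **Ball:** Its top is at about 40 mm, which puts its centre at about 20–22 mm, against the 32 mm limit.
- **Bystanders:** The flask, cup and pen were found within about 5 mm of where they started, which is about the finder's accuracy.
- **Robot:** The gripper was open and clear of everything.

No check failed. Two readings disagreed along the way. The loose bar's angle read +1° from the top camera and -3° from the wrist camera, so I used the wrist value. The force reading also showed a brief 6–7 N upward each time the fingers closed; nothing shifted that I could see.

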